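# Line up the bench containers by height

### The job

Stand the four round things (the lidded pot, the eyepiece loupe, the flat tin and the small dish) upright on the four cork pads of the rack, one centred on each pad, in order of height: the tallest on the pad beside the upright end stop, then ever lower along the row, the lowest at the other end. Do not tip any of them over on the way.

Things in the scene. Friction and masses are not known exactly. Their poses are not given: they have to be found in the camera images.
- paste_pot: small dark jar with a cream lid that is fixed on, standing upright: 50 mm across the lid (the body about 47 mm), 54 mm high, lid from 40 mm up; origin at the centre of its underside, z up
- loupe: black watchmaker's loupe standing on its wide end: 36 mm across at the foot, narrowing above, 30 mm high; origin at the centre of its underside, z up
- flux_tin: flat round metal tin with a fixed lid, yellow on top: 50 mm across, 19 mm high; origin at the centre of its underside, z up
- petri_dish: small cream-coloured round dish with fitted (fixed) cover and small chips inside: 48 mm across, 13 mm high; origin at the centre of its underside, z up
- pad_a: round cork pad, 62 mm across, 2 mm thick, fixed on the rack's board, its upper face 14 mm above the table; origin at the centre of its underside, z up; at one end of the row of four pads a, b, c, d, which lie in this order on a straight line, 75 mm apart, along the middle of a fixed aluminium board 72 mm wide, 370 mm long and 12 mm thick
- pad_b: round cork pad, 62 mm across, 2 mm thick, fixed on the rack's board, its upper face 14 mm above the table; origin at the centre of its underside, z up; next to pad_a in the row
- pad_c: round cork pad, 62 mm across, 2 mm thick, fixed on the rack's board, its upper face 14 mm above the table; origin at the centre of its underside, z up; next to pad_b in the row
- pad_d: round cork pad, 62 mm across, 2 mm thick, fixed on the rack's board, its upper face 14 mm above the table; origin at the centre of its underside, z up; next to pad_c, at the other end of the row from pad_a
- end_stop: upright steel plate fixed across one end of the rack's board, 62 mm wide, 6 mm thick, rising 42 mm above the board (54 mm above the table); it stands 52 mm beyond the centre of either pad_a or pad_d, and marks the tall end; the board's other end bears only a flat steel screw cap 18 mm across and 4 mm high. Origin at the centre of its underside, z up
- microscope: tall stereo microscope, an obstacle and not to be handled: it is fixed on the table to the right of the work, between the work and the robot's starting place, about 320 mm deep, 210 mm wide and 364 mm high (its lamp beside its left edge is 100 mm high); pass around it or higher than 0.4 m above the table. Origin near the centre of its underside, z up

How it is judged:
At the end, for the whole second after the job is handed in: The pot stands on the pad beside the end stop, the loupe on the next pad, then the tin, and the dish on the last pad: each upright (within 0.12 rad), its centre within 12 mm of its pad's centre, resting on the pad, still and released (((horizontal distance between end_stop and pad_a below 0.09 m and horizontal distance between paste_pot and pad_a below 0.012 m and z of paste_pot in the frame of pad_a between -0.003 and 0.007 m and horizontal distance between loupe and pad_b below 0.012 m and z of loupe in the frame of pad_b between -0.003 and 0.007 m and horizontal distance between flux_tin and pad_c below 0.012 m and z of flux_tin in the frame of pad_c between -0.003 and 0.007 m and horizontal distance between petri_dish and pad_d below 0.012 m and z of petri_dish in the frame of pad_d between -0.003 and 0.007 m) or (horizontal distance between end_stop and pad_d below 0.09 m and horizontal distance between paste_pot and pad_d below 0.012 m and z of paste_pot in the frame of pad_d between -0.003 and 0.007 m and horizontal distance between loupe and pad_c below 0.012 m and z of loupe in the frame of pad_c between -0.003 and 0.007 m and horizontal distance between flux_tin and pad_b below 0.012 m and z of flux_tin in the frame of pad_b between -0.003 and 0.007 m and horizontal distance between petri_dish and pad_a below 0.012 m and z of petri_dish in the frame of pad_a between -0.003 and 0.007 m)) and angle between each of paste_pot, loupe, flux_tin, petri_dish's own z axis and vertical below 0.12 rad and linear speed of each of paste_pot, loupe, flux_tin, petri_dish below 0.02 m/s); the robot touches nothing.
It fails at once if one of the four things is tipped over (angle between any of paste_pot, loupe, flux_tin, petri_dish's own z axis and vertical above 0.8 rad).
It also fails if it takes over 102 s, if anything falls off the work surface, if the arm or the gripper's body presses on something with over 40 N, if the wrist force passes 120 N, or if a joint passes its speed limit or range.

### The arm

A 7-joint arm with a two-finger parallel gripper is mounted at the origin on a cart in front of the work surface, level with it; the furniture and walls round the work are solid. World frame = base frame: x ahead of the robot, y to its left, z up, the work surface at z = 0. Lengths are in m, angles in rad, forces in N, time in s.
With the tool pointing down it reaches from about 0.35 to 0.9 m from the base axis. Payload 8.1 kg.
Tool frame: the origin (TCP) lies midway between the tips of the shut fingers; the grasp point (between the pads) lies 19 mm behind it (arm.hold_point_z is the z of the grasp point in the tool frame, in m); z points along the fingers, y is the line along which they close (so a half turn about z gives the same grasp; the last joint's range is limited). The gripper opens to 92 mm and grips with 3 to 60 N. Pads are 19 mm wide; open, the fingers measure 130 mm over their backs; the gripper's body (75 mm by 190 mm) begins 47 mm behind the grasp point.
Start: joints at [-1.224, 0.434, 0.025, 1.573, -0.012, 1.134, -0.075], TCP at [0.272, 0.563, 0.201] pointing down, gripper open.
Joint ranges: [-2.62, 2.62], [-0.44, 2.09], [-1.27, 1.32], [0.08, 2.57], [-1.32, 4.46], [0.12, 2], [-2.74, 2.74]. Speed limits (rad/s): [2.22, 2.22, 3.01, 3.01, 3.14, 3.14, 3.14].

### API

Orientations are given as a rotation vector (axis times angle).
In Python, from cell import arm, get_image, camera_params, job gives the robot as it stands.
- The arm moves only by the tool send_rows, never from a script. Its argument "deltas" is a list of rows, each a list of 3 entries, a list of its own where there are three numbers: the shift along the world's x, y, z in m, then the turn, a rotation vector about the world's x, y, z in rad, then the finger opening in m, from 0 to 0.0918. In form: [[[tx, ty, tz], [ax, ay, az], gripper], ...]. A call has exactly 10 rows; each row shifts and turns the commanded pose from where the row before left it; what a row does not reach is not made up. A row lasts 1/10 s, in which the tool goes at most 50 mm and 8.59 degrees, less where a joint would pass 70% of its speed; a pose out of reach is approached as far as the arm can. A call with a gripper value outside its range is refused whole. The fingers move at their own pace and stop on an object; "force" is the grip in N (left out, the last holds). Time passes only in rows, so rows that do not move let the fingers close, or fill a call up. It gives the time, the measured TCP pose, the force and the opening at its end, in the units of the state.
- arm.observe(): the state, without advancing time (a new reading comes with each control period).
- get_image(name): name is "scene" or "top" or "wrist"; returns the picture (480x640x3 uint8, red, green, blue); there is no depth.
- camera_params(name): a dict with "fov_y" (degrees; the focal length in pixels is half the picture's height over the tangent of half this angle, whatever the lens; pixels are square), "cx", "cy" (the principal point, pixels), "rvec" (rotation vector, rad) and "tvec" (3), from world to camera coordinates, as OpenCV has them. Camera axes: x right, y down, z forward; pixel columns grow to the right and rows downward; lengths in m; the calibration is good to about 2 mm. A picture is of the moment at which its call begins: read the wrist's pose just before it. camera_params takes no time and is no camera call; for the wrist camera it gives the pose at the moment of the call.
- job.sign_off(): hands the job in, once; it reports no verdict.
The state is a dict: "clock": time; "joints": joint angles; "dq": joint speeds; "joint_efforts": joint torques, N m; "position": TCP position; "ee_rot": TCP orientation; "force": force on the tool from outside, world axes, zero at the start; "ft_torque": the same for the moment, N m; "width": opening from 0.0 (shut) to 1.0 (fully open).
Only numpy, scipy, OpenCV 4.12 (cv2) and the standard library are available. Lean on these libraries where they do the work, as an engineer would, in place of code of your own. Each camera call takes 0.05 s, during which the arm holds its last target. There are 200 camera calls.

## Working session

There is one attempt and no reset: what is moved stays moved. The work goes in short steps, Python scripts to look and compute and a tool call to move; the robot and the scene stay as the last step left them, time stands still between calls to the robot, and variables do not carry over. Pictures are saved under pics/ and viewed, on a budget of 14 in all, crops included, one or two more only if the job needs it, and the job is handed in when it is done.

Besides the shell and the picture viewer there is one more tool, called after "Emit:" as a command line: name --argument value ..., lists and objects as JSON in quotes. send_rows: Moves the arm, as the interface text tells. Its arguments: {"type":"object","properties":{"deltas":{"type":"array","items":{"type":"array"}},"force":{"type":"number"}},"required":["deltas"]}

```bash
mkdir -p pics; ls; python3 - <<'E'
from cell import arm,get_image,camera_params
import cv2
print(arm.observe(), arm.hold_point_z)
for n in ["scene","top"]:
    cv2.imwrite(f"pics/{n}0.png",get_image(n)[:,:,::-1]); print(n,camera_params(n))
E
```

```text
pics
{'clock': 0.0, 'joints': array([-1.22361531,  0.43522568,  0.02499846,  1.57408258, -0.0115834 ,
        1.13399021, -0.07513906]), 'dq': array([ 0.00239815,  0.00063213,  0.00046824, -0.00149254,  0.00042999,
       -0.0011274 ,  0.00143774]), 'joint_efforts': array([ 9.23872794e-04, -6.67869830e+01,  9.85401571e-01, -3.14446557e+01,
       -6.05124445e-02,  4.31027322e-02,  1.51512982e-04]), 'position': array([0.2715681 , 0.56231595, 0.19974924]), 'ee_rot': array([-7.00724132e-01, -3.06225996e+00,  2.43524464e-03]), 'force': array([-0.08011414,  0.4550966 ,  0.10189951]), 'ft_torque': array([-0.04310412,  0.04881387,  0.00900555]), 'width': 1.0004632904109236} -0.0188
scene {'fov_y': 42.1906030244787, 'cx': 317.6846014055326, 'cy': 235.6552056963285, 'rvec': array([ 0.8436865 , -2.21010749,  1.43077609]), 'tvec': array([0.49081534, 0.14595499, 1.1352251 ])}
top {'fov_y': 46.79666590147795, 'cx': 312.98450165694294, 'cy': 236.72822094565166, 'rvec': array([ 2.15769845, -2.20200395,  0.0646168 ]), 'tvec': array([0.16894721, 0.51932815, 1.08457465])}
```

View pics/scene0.png

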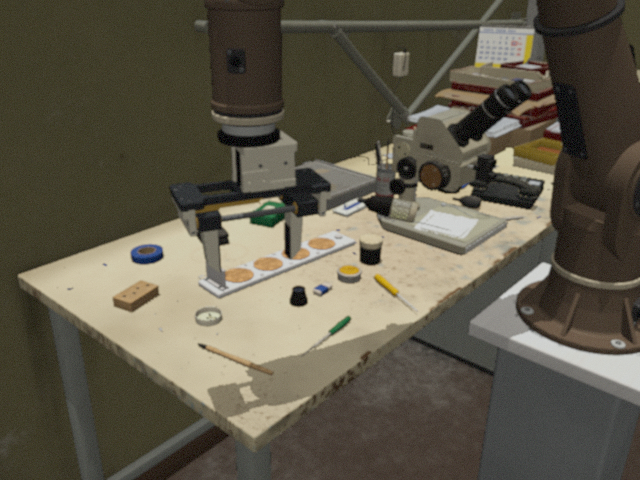

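View pics/top0.png

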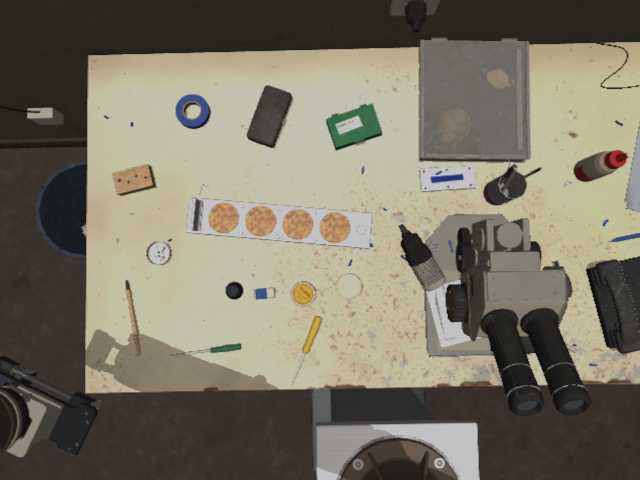

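The scene view shows the gripper above the row. In the top view the end stop is at (197,215) and the pads run at (223,218), (261,221), (298,224) and (335,228). The dish is at (159,253), the loupe at (234,290), the tin at (303,293) and the pot lid at (349,286).

```bash
cat > h.py <<'E'
import numpy as np,cv2
from scipy.spatial.transform import Rotation as R
def cast(cp,u,v,z):
    f=240/np.tan(np.radians(cp["fov_y"])/2); M=R.from_rotvec(cp["rvec"]).as_matrix()
    o=-M.T@cp["tvec"]; d=M.T@np.array([(u-cp["cx"])/f,(v-cp["cy"])/f,1])
    return o+d*(z-o[2])/d[2]
def proj(cp,p):
    f=240/np.tan(np.radians(cp["fov_y"])/2); q=R.from_rotvec(cp["rvec"]).apply(p)+cp["tvec"]
    return np.array([cp["cx"]+f*q[0]/q[2],cp["cy"]+f*q[1]/q[2]])
E
python3 - <<'E'
from h import *
from cell import camera_params
im=cv2.imread("pics/top0.png"); cp=camera_params("top")
hsv=cv2.cvtColor(im,cv2.COLOR_BGR2HSV)
def comp(mask,u,v,r,z,name):
    m=np.zeros(mask.shape,np.uint8); cv2.circle(m,(u,v),r,255,-1); m&=mask
    cs,_=cv2.findContours(m,0,2); c=max(cs,key=cv2.contourArea); (a,b),rr=cv2.minEnclosingCircle(c)
    M=cv2.moments(cv2.convexHull(c)); print(name,(round(a,1),round(b,1)),round(rr,1),"hullc",np.round(cast(cp,M['m10']/M['m00'],M['m01']/M['m00'],z),4), "mec",np.round(cast(cp,a,b,z),4))
H,S,V=cv2.split(hsv)
for i,(u,v) in enumerate([(223,218),(261,221),(298,224),(335,228)]): comp(cv2.inRange(S,85,255),u,v,20,.014,"pad%d"%i)
comp(cv2.inRange(V,0,70),234,290,14,.02,"loupe")
comp(cv2.inRange(S,110,255),303,293,16,.019,"tin")
for n,p in dict(dish=(159,253),pot=(349,286),bg=(380,300)).items(): print(n,hsv[p[1],p[0]-20:p[0]+21:4].tolist())
for n,p,z in [("dish",(159,253),.013),("pot",(349,286),.054),("stop",(197,215),.054)]: print(n,cast(cp,*p,z))
big=cv2.resize(im[190:310,135:375],None,fx=3.33,fy=3.33,interpolation=cv2.INTER_CUBIC); cv2.imwrite("pics/crop.png",big)
E
```

```text
pad0 (223.0, 217.6) 15.0 hullc [0.5654 0.3383 0.014 ] mec [0.5652 0.3383 0.014 ]
pad1 (260.1, 220.9) 14.9 hullc [0.5574 0.2637 0.014 ] mec [0.5571 0.2638 0.014 ]
pad2 (297.4, 224.2) 14.9 hullc [0.5492 0.1891 0.014 ] mec [0.5488 0.1891 0.014 ]
pad3 (334.5, 227.3) 15.0 hullc [0.5411 0.1149 0.014 ] mec [0.5411 0.1149 0.014 ]
loupe (234.0, 290.2) 8.3 hullc [0.4201 0.3168 0.02  ] mec [0.4197 0.3168 0.02  ]
tin (302.7, 293.8) 10.3 hullc [0.4098 0.181  0.019 ] mec [0.41   0.1809 0.019 ]
dish [[28, 43, 194], [29, 43, 194], [20, 26, 87], [30, 7, 194], [30, 1, 194], [34, 13, 163], [20, 14, 167], [135, 3, 195], [22, 51, 154], [24, 48, 193], [27, 48, 193]]
pot [[25, 49, 193], [25, 47, 195], [26, 43, 188], [29, 41, 194], [30, 37, 194], [31, 27, 195], [30, 29, 194], [30, 32, 194], [20, 48, 165], [29, 41, 194], [29, 44, 193]]
bg [[28, 45, 192], [20, 58, 193], [25, 47, 195], [29, 42, 194], [26, 46, 193], [27, 46, 195], [20, 54, 193], [23, 51, 195], [20, 60, 188], [16, 70, 175], [23, 49, 187]]
dish [0.49681948 0.46766768 0.013     ]
pot [0.4242395  0.09094127 0.054     ]
stop [0.5670661  0.38188278 0.054     ]
```

View pics/crop.png

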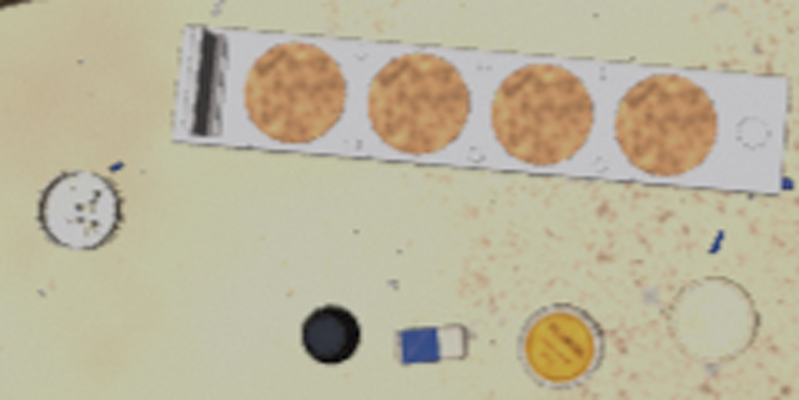

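The crop shows the end stop at the left. The pot lid is centred at about (349.4,285.8) and the dish at (159.3,253.1) in the full image. The slots from left to right are pot, loupe, tin, dish. I'll close the fingers across the row and start with the dish.

Emit:
send_rows --deltas '[[[0.0225,-0.0095,-0.006],[0,0,-0.123],0.0918],[[0.0225,-0.0095,-0.006],[0,0,-0.123],0.0918],[[0.0225,-0.0095,-0.006],[0,0,-0.123],0.0918],[[0.0225,-0.0095,-0.006],[0,0,-0.123],0.0918],[[0.0225,-0.0095,-0.006],[0,0,-0.123],0.0918],[[0.0225,-0.0095,-0.006],[0,0,-0.123],0.0918],[[0.0225,-0.0095,-0.006],[0,0,-0.123],0.0918],[[0.0225,-0.0095,-0.006],[0,0,-0.123],0.0918],[[0.0225,-0.0095,-0.006],[0,0,-0.123],0.0918],[[0.0225,-0.0095,-0.006],[0,0,-0.123],0.0918]]' --force 15

```text
clock: 1.1
position: [0.4973, 0.4672, 0.1398]
ee_rot: [2.344, 2.091, -0.001]
force: [0.3, 1.2, 0.3]
width: 0.998
```

```bash
cat >> h.py <<'E'
def say():
    from cell import arm
    s=arm.observe(); M=R.from_rotvec(s["ee_rot"]).as_matrix()
    print(round(s["clock"],2),"pos",np.round(s["position"],4),"yaw_y",np.round(np.degrees(np.arctan2(M[1,1],M[0,1])),1),"tilt",np.round(M[:2,2],3),"F",np.round(s["force"],1),"w",round(s["width"]*.0918,4),"q",np.round(s["joints"],2))
E
python3 - <<'E'
from h import *
from cell import get_image,camera_params
say()
cp=camera_params("wrist"); im=np.ascontiguousarray(get_image("wrist")[:,:,::-1])
for p in [(.497,.4677,.013),(.5653,.3383,.014),(.5573,.2637,.014)]:
    u=proj(cp,np.array(p)); print(u); 
    if abs(u).max()<1000: cv2.drawMarker(im,tuple(int(a) for a in u),(0,0,255))
cv2.imwrite("pics/w1.png",im)
E
```

```text
1.1 pos [0.4973 0.4672 0.1398] yaw_y -6.5 tilt [-0.001 -0.001] F [0.3 1.2 0.3] w 0.0916 q [-1.05  0.59  0.35  1.51 -0.22  1.08 -0.77]
[317.03294426 225.01857098]
[410.63722197 359.0217922 ]
[406.39301393 430.74207592]
```

View pics/w1.png

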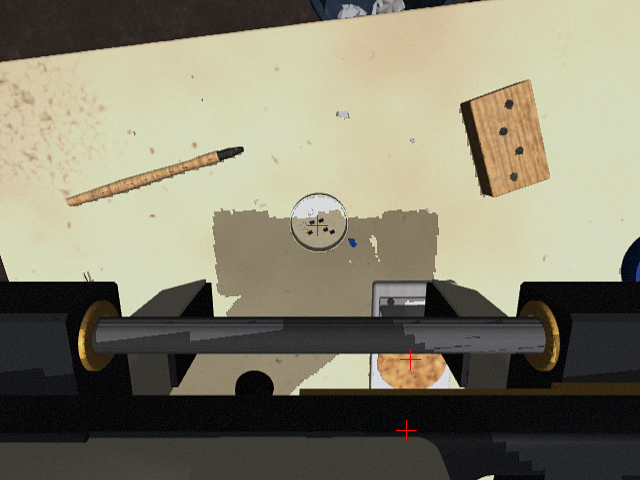

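The wrist view shows the dish at (319,222). It was predicted at (317,225), so the estimates agree to about 2 mm. I'll descend.

Emit:
send_rows --deltas '[[[0,0,-0.017],[0,0,0],0.075],[[0,0,-0.017],[0,0,0],0.075],[[0,0,-0.017],[0,0,0],0.075],[[0,0,-0.017],[0,0,0],0.075],[[0,0,-0.017],[0,0,0],0.075],[[0,0,-0.017],[0,0,0],0.075],[[0,0,-0.017],[0,0,0],0.075],[[0,0,-0.01],[0,0,0],0.075],[[0,0,-0.006],[0,0,0],0.075],[[0,0,0],[0,0,0],0.075]]'

```text
clock: 2.15
position: [0.4964, 0.4675, 0.0048]
ee_rot: [2.339, 2.097, -0.002]
force: [0.4, 0.4, -1.0]
width: 0.817
```

Emit:
send_rows --deltas '[[[0,0,0],[0,0,0],0.03],[[0,0,0],[0,0,0],0.03],[[0,0,0],[0,0,0],0.03],[[0,0,0],[0,0,0],0.03],[[0,0,0],[0,0,0],0.03],[[0,0,0],[0,0,0],0.03],[[0,0,0],[0,0,0],0.03],[[0,0,0],[0,0,0],0.03],[[0,0,0],[0,0,0],0.03],[[0,0,0],[0,0,0],0.03]]' --force 15

```text
clock: 3.15
position: [0.4968, 0.4678, 0.0055]
ee_rot: [2.339, 2.097, 0.0]
force: [-0.7, 0.3, -0.7]
width: 0.324
```

The fingers shut past the dish, so I'll take a look.

```bash
python3 - <<'E'
from h import *
from cell import get_image,camera_params
say()
a=get_image("wrist")[:,:,::-1]; b=get_image("scene")[:,:,::-1]
cv2.imwrite("pics/w2.png",np.hstack([cv2.resize(a,(400,300)),cv2.resize(b[200:350,140:340],(400,300))]))
E
```

```text
3.15 pos [0.4968 0.4678 0.0055] yaw_y -6.3 tilt [ 0. -0.] F [-0.7  0.3 -0.7] w 0.0297 q [-1.02  0.73  0.3   1.62 -0.27  0.83 -0.72]
```

View pics/w2.png

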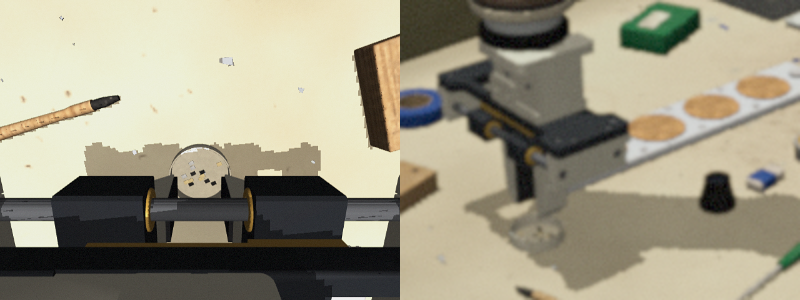

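```bash
python3 - <<'E'
from h import *
from cell import get_image,camera_params
cp=camera_params("wrist"); print(cast(cp,320,281,.013), proj(cp,np.array([.4968,.4678,.013])), cast(cp,320,232,.013))
cv2.imwrite("pics/w3.png",cv2.resize(get_image("wrist")[200:400,200:440,::-1],(720,600)))
E
```

```text
[0.49850309 0.46994826 0.013     ] [316.94166335 285.57698703] [0.50108972 0.49377199 0.013     ]
```

View pics/w3.png

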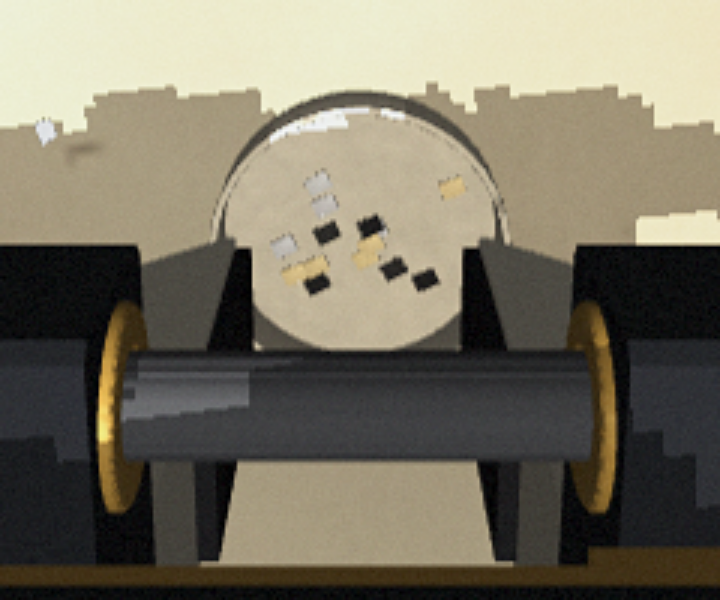

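```bash
python3 - <<'E'
from h import *
from cell import camera_params
cp=camera_params("wrist"); a=np.radians(-6.3); d=np.array([np.cos(a),np.sin(a),0]); n=np.array([-d[1],d[0],0])
print(-R.from_rotvec(cp["rvec"]).as_matrix().T@cp["tvec"])
for z in (.0055,.015,.025):
  for k in (0,.0095):
    c=np.array([.4968,.4678,z]); print(z,k,[np.round(proj(cp,c+n*k+s*.015*d)) for s in(-1,1)])
E
```

```text
[0.50483418 0.53509165 0.189667  ]
0.0055 0 [array([287., 280.]), array([347., 280.])]
0.0055 0.0095 [array([286., 262.]), array([348., 262.])]
0.015 0 [array([285., 287.]), array([349., 287.])]
0.015 0.0095 [array([285., 268.]), array([349., 268.])]
0.025 0 [array([283., 295.]), array([350., 295.])]
0.025 0.0095 [array([283., 275.]), array([351., 275.])]
```

```bash
python3 - <<'E'
from h import *
from cell import camera_params,get_image
cp=camera_params("scene"); im=get_image("scene")[270:350,160:260,::-1]; im=cv2.resize(im,(800,640),interpolation=cv2.INTER_CUBIC)[:600]
a=np.radians(-6.3); d=np.array([np.cos(a),np.sin(a),0])
for z,c in ((.0055,(0,0,255)),(.033,(255,0,0))):
  for s in (-1,0,1):
    u=(proj(cp,np.array([.4968,.4678,z])+s*.015*d)-[160,270])*8; print(z,s,u); cv2.drawMarker(im,tuple(int(x) for x in u),c,markerSize=12)
cv2.imwrite("pics/s2.png",im)
E
```

```text
0.0055 -1 [442.14004222 396.58245581]
0.0055 0 [404.28764155 369.50987876]
0.0055 1 [367.11543198 342.92378409]
0.033 -1 [434.91697468 289.04462524]
0.033 0 [396.73932333 262.67714876]
0.033 1 [359.25473726 236.7883393 ]
```

View pics/s2.png

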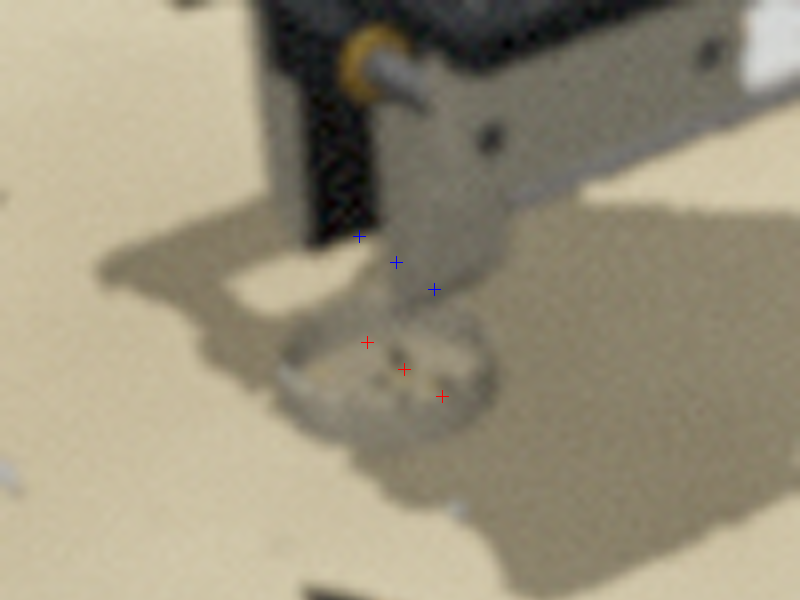

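Both views put the fingertips about 27 mm higher than the reported TCP would suggest: the tips are near z≈0.032 and the reported TCP is at 0.0055. The dish hasn't moved. I'll open and go lower carefully, watching the force.

Emit:
send_rows --deltas '[[[0,0,0],[0,0,0],0.08],[[0,0,0],[0,0,0],0.08],[[0,0,0],[0,0,0],0.08],[[0,0,0],[0,0,0],0.08],[[0,0,0],[0,0,0],0.08],[[0,0,-0.005],[0,0,0],0.08],[[0,0,-0.005],[0,0,0],0.08],[[0,0,-0.005],[0,0,0],0.08],[[0,0,-0.005],[0,0,0],0.08],[[0,0,0],[0,0,0],0.08]]'

```text
clock: 4.35
position: [0.4962, 0.4673, -0.0156]
ee_rot: [2.339, 2.097, -0.003]
force: [0.0, 0.0, -0.6]
width: 0.873
```

```bash
python3 - <<'E'
from h import *
from cell import camera_params,get_image
say()
im=get_image("scene")[270:350,160:260,::-1]; im=cv2.resize(im,(800,640),interpolation=cv2.INTER_CUBIC)[:600]
cv2.imwrite("pics/s3.png",im)
E
```

```text
4.35 pos [ 0.4962  0.4673 -0.0156] yaw_y -6.2 tilt [-0.001 -0.001] F [ 0.   0.  -0.6] w 0.0801 q [-1.01  0.76  0.29  1.63 -0.28  0.8  -0.71]
```

View pics/s3.png

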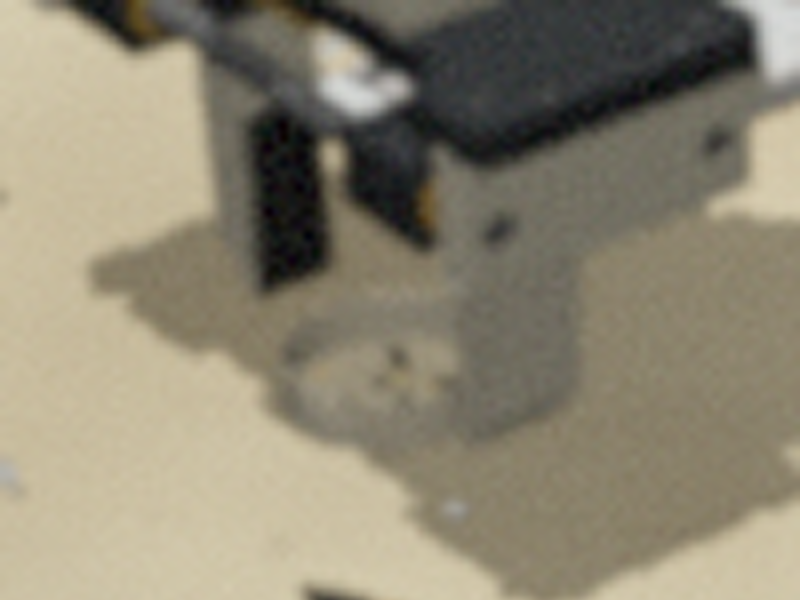

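The fingers now straddle the dish with tips at roughly z≈0.010 and no contact. I'll go down 6 mm and close.

Emit:
send_rows --deltas '[[[0,0,-0.002],[0,0,0],0.08],[[0,0,-0.002],[0,0,0],0.08],[[0,0,-0.002],[0,0,0],0.08],[[0,0,0],[0,0,0],0.04],[[0,0,0],[0,0,0],0.03],[[0,0,0],[0,0,0],0.03],[[0,0,0],[0,0,0],0.03],[[0,0,0],[0,0,0],0.03],[[0,0,0],[0,0,0],0.03],[[0,0,0],[0,0,0],0.03]]' --force 15

```text
clock: 5.4
position: [0.4968, 0.4679, -0.0204]
ee_rot: [2.339, 2.097, 0.0]
force: [0.5, 0.5, 1.5]
width: 0.508
```

Emit:
send_rows --deltas '[[[0,0,0.015],[0,0,0],0.03],[[0,0,0.03],[0,0,0],0.03],[[0,0,0.03],[0,0,0],0.03],[[0,0,0.025],[0,0,0],0.03],[[0.004,-0.035,0],[0,0,0],0.03],[[0.004,-0.035,0],[0,0,0],0.03],[[0.004,-0.035,0],[0,0,0],0.03],[[0.004,-0.035,0],[0,0,0],0.03],[[0.004,-0.035,0],[0,0,0],0.03],[[0.004,-0.035,0],[0,0,0],0.03]]'

```text
clock: 6.4
position: [0.5211, 0.2565, 0.0807]
ee_rot: [2.339, 2.097, 0.002]
force: [-0.2, -0.2, -0.4]
width: 0.507
```

Emit:
send_rows --deltas '[[[0.004,-0.035,0],[0,0,0],0.03],[[0.004,-0.035,0],[0,0,0],0.03],[[0.004,-0.035,0],[0,0,0],0.03],[[0.004,-0.03,0],[0,0,0],0.03],[[0.004,-0.008,0],[0,0,0],0.03],[[0,0,0],[0,0,0],0.03],[[0,0,0],[0,0,0],0.03],[[0,0,0],[0,0,0],0.03],[[0,0,0],[0,0,0],0.03],[[0,0,0],[0,0,0],0.03]]'

```text
clock: 7.4
position: [0.5405, 0.1158, 0.0795]
ee_rot: [-2.338, -2.099, 0.0]
force: [-0.2, -0.3, 0.0]
width: 0.511
```

```bash
python3 - <<'E'
from h import *
from cell import camera_params,get_image
say()
cv2.imwrite("pics/t4.png",np.hstack([cv2.resize(get_image("wrist")[:,:,::-1],(400,300)),cv2.resize(get_image("top")[190:310,150:400,::-1],(400,300)[:2])]))
E
```

```text
7.4 pos [0.5405 0.1158 0.0795] yaw_y -6.2 tilt [-0.  0.] F [-0.2 -0.3  0. ] w 0.0469 q [-0.56  0.46  0.34  1.91 -0.21  0.8  -0.21]
```

View pics/t4.png

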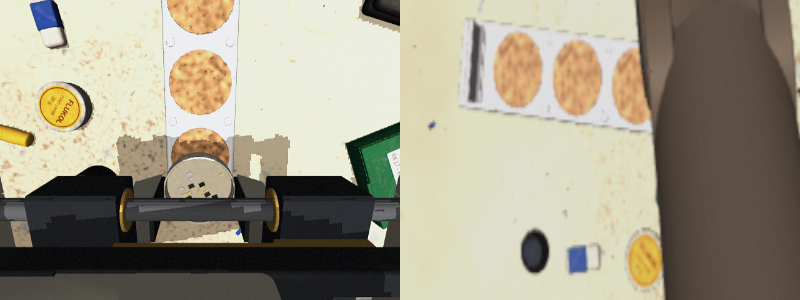

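The wrist view shows the dish held level above the last pad. I'll lower and release.

Emit:
send_rows --deltas '[[[0.0005,-0.001,-0.02],[0,0,0],0.03],[[0,0,-0.02],[0,0,0],0.03],[[0,0,-0.02],[0,0,0],0.03],[[0,0,-0.012],[0,0,0],0.03],[[0,0,-0.006],[0,0,0],0.03],[[0,0,-0.004],[0,0,0],0.03],[[0,0,-0.002],[0,0,0],0.03],[[0,0,-0.001],[0,0,0],0.03],[[0,0,0],[0,0,0],0.03],[[0,0,0],[0,0,0],0.03]]'

```text
clock: 8.5
position: [0.5416, 0.114, -0.005]
ee_rot: [2.339, 2.097, 0.001]
force: [0.1, -0.6, -0.7]
width: 0.508
```

Emit:
send_rows --deltas '[[[0,0,0],[0,0,0],0.065],[[0,0,0],[0,0,0],0.065],[[0,0,0],[0,0,0],0.065],[[0,0,0],[0,0,0],0.065],[[0,0,0],[0,0,0],0.065],[[0,0,0.015],[0,0,0],0.065],[[0,0,0.025],[0,0,0],0.065],[[0,0,0.03],[0,0,0],0.065],[[0,0,0.03],[0,0,0],0.065],[[0,0,0],[0,0,0],0.065]]'

```text
clock: 9.5
position: [0.5439, 0.1143, 0.0982]
ee_rot: [2.338, 2.095, 0.009]
force: [0.3, 1.2, -0.5]
width: 0.704
```

Emit:
send_rows --deltas '[[[-0.0263,0.0133,0],[0,0,0],0.078],[[-0.0263,0.0133,0],[0,0,0],0.078],[[-0.0263,0.0133,0],[0,0,0],0.078],[[-0.0263,0.0133,0],[0,0,0],0.078],[[-0.0263,0.0133,0],[0,0,0],0.078],[[0,0,-0.02],[0,0,0],0.078],[[0,0,-0.02],[0,0,0],0.078],[[0,0,-0.015],[0,0,0],0.078],[[0,0,0],[0,0,0],0.078],[[0,0,0],[0,0,0],0.078]]'

```text
clock: 10.5
position: [0.4096, 0.18, 0.0395]
ee_rot: [2.34, 2.097, -0.002]
force: [0.6, 0.0, -0.1]
width: 0.847
```

```bash
python3 - <<'E'
from h import *
from cell import camera_params,get_image
say()
cp=camera_params("wrist"); im=np.ascontiguousarray(get_image("wrist")[:,:,::-1])
for p in [(.4099,.181,.019),(.4201,.3168,.03),(.5490,.1891,.014)]:
    u=proj(cp,np.array(p)); print(u); cv2.drawMarker(im,tuple(int(a) for a in u),(0,0,255))
cv2.imwrite("pics/w5.png",im)
E
```

```text
10.5 pos [0.4096 0.18   0.0395] yaw_y -6.3 tilt [-0.001 -0.001] F [ 0.6  0.  -0.1] w 0.0778 q [-0.78  0.39  0.31  2.19 -0.21  0.59 -0.43]
[317.46244601 265.37169971]
[306.27442443 -27.87298691]
[570.52539411 221.75802415]
```

View pics/w5.png

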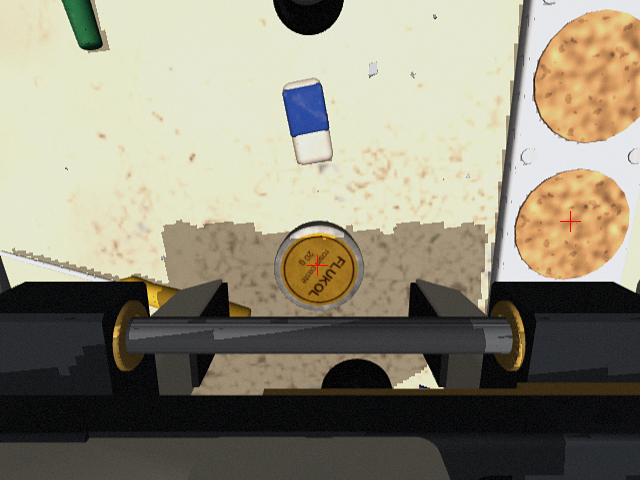

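The wrist view shows the tin at (318,266), matching the prediction. The screwdriver handle at about (235,305) clears the left finger's footprint (u 218–251, v up to 278). I'll grasp.

Emit:
send_rows --deltas '[[[0,0.001,-0.015],[0,0,0],0.078],[[0,0,-0.015],[0,0,0],0.078],[[0,0,-0.015],[0,0,0],0.078],[[0,0,-0.008],[0,0,0],0.078],[[0,0,-0.005],[0,0,0],0.078],[[0,0,0],[0,0,0],0.03],[[0,0,0],[0,0,0],0.03],[[0,0,0],[0,0,0],0.03],[[0,0,0],[0,0,0],0.03],[[0,0,0],[0,0,0],0.03]]'

```text
clock: 11.55
position: [0.41, 0.1815, -0.0181]
ee_rot: [2.339, 2.097, 0.001]
force: [-0.8, -0.3, 4.8]
width: 0.516
```

Emit:
send_rows --deltas '[[[0,0,0],[0,0,0],0.03],[[0,0,0.015],[0,0,0],0.03],[[0,0,0.03],[0,0,0],0.03],[[0,0,0.03],[0,0,0],0.03],[[0,0,0.01],[0,0,0],0.03],[[0.0278,0.0016,0],[0,0,0],0.03],[[0.0278,0.0016,0],[0,0,0],0.03],[[0.0278,0.0016,0],[0,0,0],0.03],[[0.0278,0.0016,0],[0,0,0],0.03],[[0.0278,0.0016,0],[0,0,0],0.03]]'

```text
clock: 12.55
position: [0.5493, 0.1893, 0.0657]
ee_rot: [-2.339, -2.097, 0.001]
force: [0.8, 0.7, -1.6]
width: 0.522
```

Emit:
send_rows --deltas '[[[0,0,0],[0,0,0],0.03],[[0,0,-0.02],[0,0,0],0.03],[[0,0,-0.02],[0,0,0],0.03],[[0,0,-0.012],[0,0,0],0.03],[[0,0,-0.01],[0,0,0],0.03],[[0,0,-0.006],[0,0,0],0.03],[[0,0,-0.002],[0,0,0],0.03],[[0,0,0],[0,0,0],0.03],[[0,0,0],[0,0,0],0.03],[[0,0,0],[0,0,0],0.03]]'

```text
clock: 13.55
position: [0.5492, 0.1895, -0.0029]
ee_rot: [2.339, 2.097, 0.002]
force: [-0.0, -0.2, -0.5]
width: 0.514
```

Emit:
send_rows --deltas '[[[0,0,-0.001],[0,0,0],0.03],[[0,0,0],[0,0,0],0.068],[[0,0,0],[0,0,0],0.068],[[0,0,0],[0,0,0],0.068],[[0,0,0],[0,0,0],0.068],[[0,0,0],[0,0,0],0.068],[[0,0,0.015],[0,0,0],0.068],[[0,0,0.025],[0,0,0],0.068],[[0,0,0.03],[0,0,0],0.068],[[0,0,0.03],[0,0,0],0.068]]'

```text
clock: 14.55
position: [0.5487, 0.1892, 0.0976]
ee_rot: [2.339, 2.097, 0.0]
force: [0.5, 1.3, 0.7]
width: 0.742
```

Emit:
send_rows --deltas '[[[-0.0259,0.0256,0],[0,0,0],0.068],[[-0.0259,0.0256,0],[0,0,0],0.068],[[-0.0259,0.0256,0],[0,0,0],0.068],[[-0.0259,0.0256,0],[0,0,0],0.068],[[-0.0259,0.0256,0],[0,0,0],0.068],[[0,0,-0.02],[0,0,0],0.068],[[0,0,-0.02],[0,0,0],0.068],[[0,0,-0.005],[0,0,0],0.068],[[0,0,0],[0,0,0],0.068],[[0,0,0],[0,0,0],0.068]]'

```text
clock: 15.55
position: [0.42, 0.3174, 0.0515]
ee_rot: [2.34, 2.096, 0.002]
force: [-0.5, -0.4, 0.5]
width: 0.741
```

```bash
python3 - <<'E'
from h import *
from cell import camera_params,get_image
say()
cp=camera_params("wrist"); im=np.ascontiguousarray(get_image("wrist")[:,:,::-1])
m=cv2.inRange(cv2.cvtColor(im,cv2.COLOR_BGR2HSV)[:,:,2],0,60); m[278:]=0
cs,_=cv2.findContours(m,0,2)
for c in cs:
    if cv2.contourArea(c)>800: x,y,w,h=cv2.boundingRect(c); print((x,y,w,h), cast(cp,x+w/2,y+w/2,.015))
for z in (0,.03): print(proj(cp,np.array([.4197,.3168,z])))
cv2.imwrite("pics/w6.png",im)
E
```

```text
15.55 pos [0.42   0.3174 0.0515] yaw_y -6.3 tilt [0.001 0.001] F [-0.5 -0.4  0.5] w 0.068 q [-0.98  0.47  0.31  2.   -0.21  0.71 -0.65]
(289, 225, 57, 53) [0.42057028 0.32038286 0.015     ]
(526, 86, 114, 34) [0.57101308 0.36670545 0.015     ]
[316.77518939 252.37674321]
[316.61231402 267.55538946]
```

View pics/w6.png

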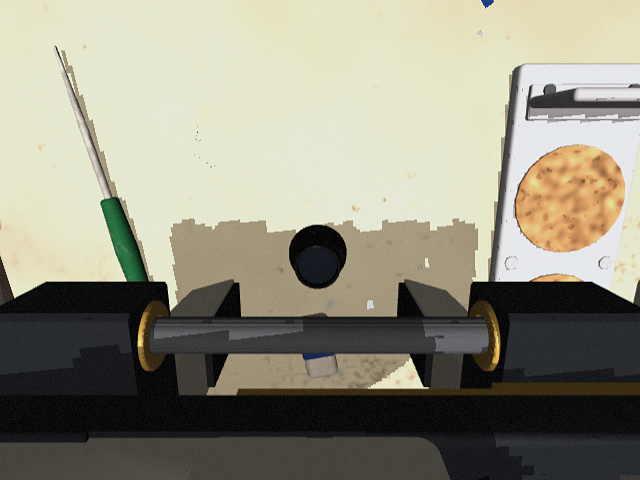

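The loupe's foot is at (318,253) and its top at (320,267), as predicted, and the fingers are clear of other things. I'll grasp it low.

Emit:
send_rows --deltas '[[[0,0,-0.02],[0,0,0],0.068],[[0,0,-0.02],[0,0,0],0.068],[[0,0,-0.015],[0,0,0],0.068],[[0,0,-0.01],[0,0,0],0.068],[[0,0,-0.005],[0,0,0],0.068],[[0,0,-0.002],[0,0,0],0.068],[[0,0,0],[0,0,0],0.05],[[0,0,0],[0,0,0],0.042],[[0,0,0],[0,0,0],0.02],[[0,0,0],[0,0,0],0.02]]' --force 12

```text
clock: 16.6
position: [0.4194, 0.3175, -0.0211]
ee_rot: [-2.339, -2.097, -0.001]
force: [0.2, 0.5, -0.5]
width: 0.439
```

Emit:
send_rows --deltas '[[[0,0,0],[0,0,0],0.02],[[0,0,0],[0,0,0],0.02],[[0,0,0],[0,0,0],0.02],[[0,0,0.005],[0,0,0],0.02],[[0,0,0.01],[0,0,0],0.02],[[0,0,0.015],[0,0,0],0.02],[[0,0,0],[0,0,0],0.02],[[0,0,0],[0,0,0],0.02],[[0,0,0],[0,0,0],0.02],[[0,0,0],[0,0,0],0.02]]'

```text
clock: 17.6
position: [0.4189, 0.3171, 0.0081]
ee_rot: [2.339, 2.097, -0.001]
force: [-0.5, -0.5, -0.3]
width: 0.354
```

```bash
python3 - <<'E'
from h import *
from cell import camera_params,get_image
say()
a=get_image("scene")[230:330,200:340,::-1]; b=get_image("wrist")[200:400,180:460,::-1]
cv2.imwrite("pics/g7.png",np.hstack([cv2.resize(a,(400,286)),cv2.resize(b,(400,286))]))
E
```

```text
17.6 pos [0.4189 0.3171 0.0081] yaw_y -6.2 tilt [-0.001 -0.001] F [-0.5 -0.5 -0.3] w 0.0325 q [-0.96  0.53  0.28  2.03 -0.25  0.61 -0.62]
```

View pics/g7.png

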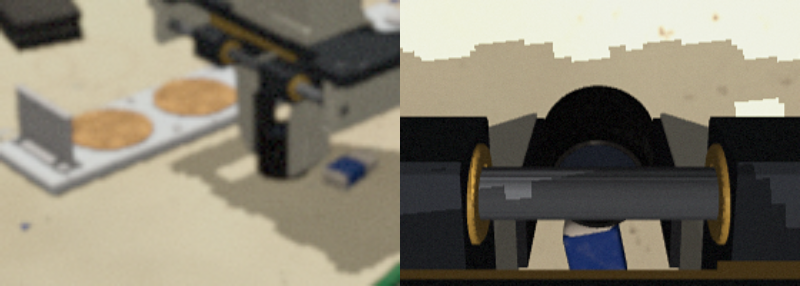

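The loupe is lifted and upright at width 32.5 mm. I'll carry it to pad 2.

Emit:
send_rows --deltas '[[[0,0,0.02],[0,0,0],0.02],[[0,0,0.02],[0,0,0],0.02],[[0.0276,-0.0107,0],[0,0,0],0.02],[[0.0276,-0.0107,0],[0,0,0],0.02],[[0.0276,-0.0107,0],[0,0,0],0.02],[[0.0276,-0.0107,0],[0,0,0],0.02],[[0.0276,-0.0107,0],[0,0,0],0.02],[[0,0,0],[0,0,0],0.02],[[0,0,-0.015],[0,0,0],0.02],[[0,0,-0.015],[0,0,0],0.02]]'

```text
clock: 18.7
position: [0.556, 0.2645, 0.0171]
ee_rot: [-2.338, -2.098, 0.001]
force: [0.1, 0.2, -0.1]
width: 0.355
```

Emit:
send_rows --deltas '[[[0,0,-0.01],[0,0,0],0.02],[[0,0,-0.008],[0,0,0],0.02],[[0,0,-0.004],[0,0,0],0.02],[[0,0,-0.002],[0,0,0],0.02],[[0,0,-0.001],[0,0,0],0.02],[[0,0,0],[0,0,0],0.02],[[0,0,0],[0,0,0],0.02],[[0,0,0],[0,0,0],0.02],[[0,0,0],[0,0,0],0.02],[[0,0,0],[0,0,0],0.02]]'

```text
clock: 19.7
position: [0.5573, 0.2639, -0.0063]
ee_rot: [2.339, 2.097, 0.0]
force: [0.0, 0.1, 0.7]
width: 0.352
```

Now I'll release and retreat.

Emit:
send_rows --deltas '[[[0,0,0],[0,0,0],0.04],[[0,0,0],[0,0,0],0.06],[[0,0,0],[0,0,0],0.08],[[0,0,0],[0,0,0],0.08],[[0,0,0],[0,0,0],0.08],[[0,0,0.015],[0,0,0],0.08],[[0,0,0.025],[0,0,0],0.08],[[0,0,0.03],[0,0,0],0.08],[[0,0,0.03],[0,0,0],0.08],[[0,0,0.01],[0,0,0],0.08]]'

```text
clock: 20.7
position: [0.5592, 0.2644, 0.1078]
ee_rot: [2.339, 2.096, 0.008]
force: [0.2, 0.4, -0.1]
width: 0.871
```

Emit:
send_rows --deltas '[[[-0.0265,-0.0347,0],[0,0,0],0.08],[[-0.0265,-0.0347,0],[0,0,0],0.08],[[-0.0265,-0.0347,0],[0,0,0],0.08],[[-0.0265,-0.0347,0],[0,0,0],0.08],[[-0.0265,-0.0347,0],[0,0,0],0.08],[[0,0,0],[0,0,0],0.08],[[0,0,-0.015],[0,0,0],0.08],[[0,0,-0.015],[0,0,0],0.08],[[0,0,0],[0,0,0],0.08],[[0,0,0],[0,0,0],0.08]]'

```text
clock: 21.7
position: [0.4248, 0.0904, 0.0738]
ee_rot: [-2.339, -2.097, 0.001]
force: [0.3, -0.2, 0.1]
width: 0.875
```

```bash
python3 - <<'E'
from h import *
from cell import camera_params,get_image
say()
cp=camera_params("wrist"); im=np.ascontiguousarray(get_image("wrist")[:,:,::-1])
u=proj(cp,np.array([.4246,.0902,.054])); print(u); cv2.drawMarker(im,tuple(int(a) for a in u),(0,0,255))
cv2.imwrite("pics/w8.png",im)
E
```

```text
21.7 pos [0.4248 0.0904 0.0738] yaw_y -6.3 tilt [-0. -0.] F [ 0.3 -0.2  0.1] w 0.0803 q [-0.62  0.31  0.36  2.19 -0.17  0.67 -0.25]
[316.72292146 267.85256782]
```

View pics/w8.png

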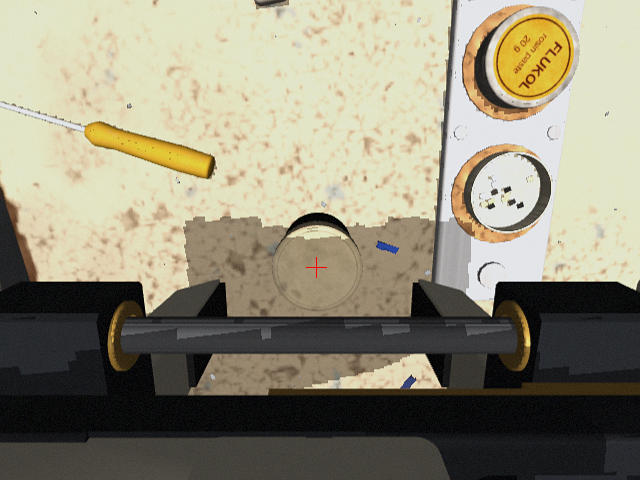

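The lid is centred under the marker at (317,267). The tin and dish stand on their pads. I'll grasp the pot by its lid.

Emit:
send_rows --deltas '[[[0,0,-0.02],[0,0,0],0.08],[[0,0,-0.02],[0,0,0],0.08],[[0,0,-0.015],[0,0,0],0.08],[[0,0,-0.01],[0,0,0],0.08],[[0,0,-0.004],[0,0,0],0.08],[[0,0,0],[0,0,0],0.06],[[0,0,0],[0,0,0],0.03],[[0,0,0],[0,0,0],0.03],[[0,0,0],[0,0,0],0.03],[[0,0,0],[0,0,0],0.03]]' --force 20

```text
clock: 22.75
position: [0.425, 0.0905, 0.0049]
ee_rot: [2.339, 2.097, 0.001]
force: [0.5, 0.3, 3.9]
width: 0.528
```

Emit:
send_rows --deltas '[[[0,0,0],[0,0,0],0.03],[[0,0,0],[0,0,0],0.03],[[0,0,0.01],[0,0,0],0.03],[[0,0,0.02],[0,0,0],0.03],[[0,0,0.03],[0,0,0],0.03],[[0,0,0.03],[0,0,0],0.03],[[0,0,0.02],[0,0,0],0.03],[[0,0,0],[0,0,0],0.03],[[0,0,0],[0,0,0],0.03],[[0,0,0],[0,0,0],0.03]]'

```text
clock: 23.75
position: [0.424, 0.0901, 0.1138]
ee_rot: [-2.339, -2.097, 0.002]
force: [-0.2, -0.4, -1.9]
width: 0.523
```

Emit:
send_rows --deltas '[[[0.0156,0.0275,0],[0,0,0],0.03],[[0.0156,0.0275,0],[0,0,0],0.03],[[0.0156,0.0275,0],[0,0,0],0.03],[[0.0156,0.0275,0],[0,0,0],0.03],[[0.0156,0.0275,0],[0,0,0],0.03],[[0.0156,0.0275,0],[0,0,0],0.03],[[0.0156,0.0275,0],[0,0,0],0.03],[[0.0156,0.0275,0],[0,0,0],0.03],[[0.0157,0.028,0],[0,0,0],0.03],[[0,0,0],[0,0,0],0.03]]'

```text
clock: 24.75
position: [0.5652, 0.3427, 0.1122]
ee_rot: [-2.334, -2.101, 0.001]
force: [-0.4, 0.7, -0.8]
width: 0.526
```

Emit:
send_rows --deltas '[[[0,0,0],[0,0,0],0.03],[[0,0,-0.02],[0,0,0],0.03],[[0,0,-0.02],[0,0,0],0.03],[[0,0,-0.02],[0,0,0],0.03],[[0,0,-0.015],[0,0,0],0.03],[[0,0,-0.01],[0,0,0],0.03],[[0,0,-0.006],[0,0,0],0.03],[[0,0,-0.003],[0,0,0],0.03],[[0,0,0],[0,0,0],0.03],[[0,0,0],[0,0,0],0.03]]'

```text
clock: 25.75
position: [0.5657, 0.3386, 0.0212]
ee_rot: [2.339, 2.097, 0.002]
force: [0.6, -0.4, -0.5]
width: 0.528
```

Emit:
send_rows --deltas '[[[0,0,-0.001],[0,0,0],0.03],[[0,0,-0.001],[0,0,0],0.03],[[0,0,0],[0,0,0],0.03],[[0,0,0],[0,0,0],0.055],[[0,0,0],[0,0,0],0.07],[[0,0,0],[0,0,0],0.08],[[0,0,0],[0,0,0],0.08],[[0,0,0],[0,0,0],0.08],[[0,0,0.02],[0,0,0],0.08],[[0,0,0.03],[0,0,0],0.08]]'

```text
clock: 26.75
position: [0.5639, 0.3375, 0.0673]
ee_rot: [-2.339, -2.097, 0.006]
force: [0.7, 0.4, 1.1]
width: 0.873
```

Emit:
send_rows --deltas '[[[0,0,0.04],[0,0,0],0.08],[[0,0,0.04],[0,0,0],0.08],[[0,0,0.04],[0,0,0],0.08],[[-0.035,0.025,0],[0,0,0],0.08],[[-0.035,0.025,0],[0,0,0],0.08],[[-0.035,0.025,0],[0,0,0],0.08],[[-0.035,0.025,0],[0,0,0],0.08],[[-0.035,0.025,0],[0,0,0],0.08],[[-0.035,0.025,0],[0,0,0],0.08],[[0,0.03,0],[0,0,0],0.08]]'

```text
clock: 27.75
position: [0.3493, 0.5201, 0.1887]
ee_rot: [-2.332, -2.102, 0.004]
force: [0.0, -0.3, -0.3]
width: 0.87
```

```bash
python3 - <<'E'
from h import *
from cell import camera_params,get_image
say()
cp=camera_params("top"); im=np.ascontiguousarray(get_image("top")[:,:,::-1]); cs=camera_params("scene"); sc=get_image("scene")[:,:,::-1]
P=[(.5653,.3383),(.5573,.2637),(.5490,.1891),(.5411,.1149)]; k=4
x0,y0=180,190; b=cv2.resize(im[190:260,180:380],None,fx=k,fy=k,interpolation=cv2.INTER_CUBIC)
for p,z,r in zip(P,(.068,.044,.033,.027),(.025,.010,.025,.024)):
    u=proj(cp,np.array([*p,z])); e=proj(cp,np.array([p[0],p[1]+r,z])); c=tuple(int(a) for a in (u-[x0,y0]+.5)*k)
    cv2.circle(b,c,int(np.linalg.norm(e-u)*k),(0,0,255),1); print(u)
s=cv2.resize(sc[215:295,190:370],(800,320))[:300]
cv2.imwrite("pics/end.png",np.vstack([b,s]))
E
```

```text
27.75 pos [0.3493 0.5201 0.1887] yaw_y -5.9 tilt [-0.004  0.   ] F [ 0.  -0.3 -0.3] w 0.0799 q [-1.28  0.45  0.31  1.6  -0.15  1.11 -1.03]
[218.13017645 214.63529916]
[258.53757792 219.25762632]
[297.03111451 223.22305421]
[334.71669332 226.7004922 ]
```

View pics/end.png

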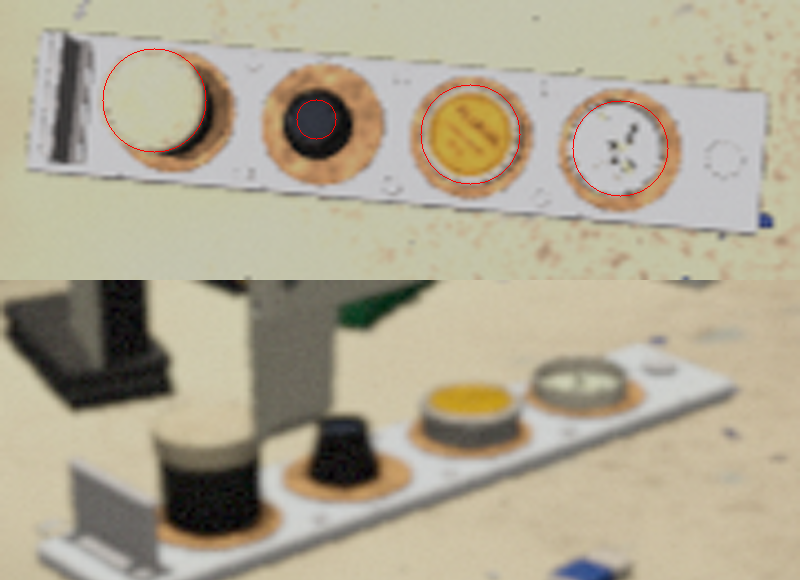

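All four stand upright, and their outlines match the expected circles to about 2 mm. The gripper is clear, so I'll sign off.

```bash
python3 -c "
from cell import job; print(job.sign_off())"
```

```text
the job is handed in; nothing more can be done
None
```

The four round things stand on the cork pads in order of height: the pot beside the end stop, then the loupe, the tin, and the dish on the last pad. I handed the job in at about 28 s on the clock.

- **Final check:** The top view shows each item within about 2 mm of its pad's centre, against the allowed 12 mm. The scene view shows all four upright. The gripper was open, clear of everything, and the reported force was near zero.
- **What disagreed:** The fingertips turned out to be about 26 mm higher than the reported TCP. My first close on the dish therefore shut in the air above it, without moving it. I measured the difference in the scene and wrist views, allowed for it, and every later grasp and placing worked.

I viewed 12 pictures of the 14 allowed.

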